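# Spring open the pigment chest with the release stick

### The job

Open the wooden pigment chest: take the red-handled stick from its white rest, put its thin end through the small brass-ringed hole in the back of the chest, the side turned away from the robot, and gently push in the spring catch behind it, feeling for its end and never forcing it, until the lid springs up by itself. Then draw the stick out and lay it back on its rest as it lay before. Leave the cups, jug and dish where they stand, and do not push on the chest with the gripper.

Things in the scene. Friction and masses are not known exactly. Their poses are not given: they have to be found in the camera images.
- chest: fixed wooden chest, dark lid hinged on its +x top edge, 150 mm deep (x) x 240 wide (y) x 104 high; origin under the centre of its underside; the 10 mm wall on its -x side (turned away from the robot, obliquely) has the hole. Inside it stands a flat steel push pad, 24 mm across, square to it, at an unknown depth that differs each time: 18 to 38 mm behind that wall's outer face.
- hole (a point): centre of the mouth of the round hole on the -x wall's outer face, midway along it, 55 mm above the table, in a brass ring; x points level into the chest along the hole, z up. 16 mm in diameter, 2 mm chamfer. The pad behind it yields on a spring: 4 N to start it, 7 N after 9 mm, when the lid is let go, 8 N at 12 mm, a hard stop. Pushing the chest or pad with more than 15 N is too much.
- lid (a joint): opening angle of the lid in rad: 0 shut, 1.25 fully open. Keep the pad pushed in until the lid has risen by about 0.1 (half a second); it then rises on by its own damped spring, fully open in some 4 s, and stays. The opening lid comes no further out than 10 mm beyond the wall with the hole.
- stick: release stick, 50 g, lying level on its rest: red square handle 22 x 22 x 70 mm and a light wooden rod 10 mm in diameter with a round end. Origin in the centre of the handle on the stick's axis; x points along the rod to its end; handle from x = -35 to +35 mm, rod from there to +130. A round red hand guard, 36 mm in diameter, sits on the handle at x = +2 to +8: hold the handle behind it, around x = -12.
- stick_tip (a point): outermost point of the rod's round end, 130 mm from the stick's origin along its x
- rest: fixed white rest, origin on the table under the stick's origin (within 4 mm), x along the stick's x. Base x -45 to +95, 64 wide, 8 high (mm). Two supports 14 long: rear (x -33, 44 wide) bears the handle in a notch 32 wide, bottom at height 44, cheeks to 60; front (x 82, 36 wide) bears the rod in a notch 24 wide, bottom 50, cheeks to 63. Stick axis lies at height 55. Free beside it x -26 to 75.
- cup_white: white plastic cup, 70 mm across and 70 mm high, standing on the table; origin in the centre of its underside
- cup_blue: blue cup, 70 mm across and 70 mm high, standing on the table; origin in the centre of its underside
- jug: blue mug-shaped jug with a handle, 76 mm across and 100 mm high, standing on the table; origin in the centre of its underside
- dish: flat white dish, 120 mm across and 22 mm high, standing on the table; origin in the centre of its underside

How it is judged:
By the outcome, as a careful person would: the job done as asked, in the order asked, and still so for the second after the job is handed in, with the robot touching nothing.
It also fails if it takes over 64 s, if anything falls off the work surface, if the arm or the gripper's body presses on something with over 40 N, if the wrist force passes 120 N, or if a joint passes its speed limit or range.

### The arm

A 7-joint arm with a two-finger parallel gripper is mounted at the origin on the work surface. World frame = base frame: x ahead of the robot, y to its left, z up, the work surface at z = 0. Lengths are in m, angles in rad, forces in N, time in s.
With the tool pointing down it reaches from about 0.425 to 0.825 m from the base axis. Payload 3.6 kg.
Tool frame: the origin (TCP) lies midway between the tips of the shut fingers; the grasp point (between the pads) lies 19 mm behind it; z points along the fingers, y is the line along which they close (so a half turn about z gives the same grasp; the last joint's range is limited). The gripper opens to 93 mm and grips with 3 to 60 N. Pads are 15 mm wide; open, the fingers measure 128 mm over their backs; the gripper's body (75 mm by 188 mm) begins 65 mm behind the grasp point.
Start: joints at [-1.185, 0.615, -0.013, 1.423, 0.008, 1.103, -0.04], TCP at [0.261, 0.595, 0.219] pointing down, gripper open.
Joint ranges: [-3.12, 3.12], [-0.3, 2.06], [-1.34, 1.32], [0.26, 2.42], [-1.36, 4.5], [0.01, 1.98], [-2.84, 2.84]. Speed limits (rad/s): [2.79, 2.79, 3.14, 3.14, 3.14, 3.14, 3.14].

### API

Orientations are given as a rotation vector (axis times angle).
In Python, from workcell import manip gives the robot as it stands.
- The arm moves only by the tool move_arm, never from a script. Its argument "motion" is text: rows parted by semicolons, each of 7 numbers parted by spaces: the closure, from 0 (fully open) to 1 (shut), then the shift along the tool's x, y, z in units of 60 mm (1.0 is 60 mm), then the turn, a rotation vector about the tool's x, y, z in units of 5 degrees (1.0 is 5 degrees). In form: gripper x y z rx ry rz; .... A call has 1 to 10 rows; each row is the pose to reach, as a shift and turn from the pose commanded when the call began, along the tool's axes at that moment; what a row does not reach only later rows make up. A row lasts 1/8 s, in which the tool goes at most 62.5 mm and 10.7 degrees, less where a joint would pass 70% of its speed; a pose out of reach is approached as far as the arm can. A call with a gripper value outside its range is refused whole. The fingers move at their own pace and stop on an object; "grip_force" is the grip in N (left out, the last holds). Time passes only in rows, so rows that repeat a pose let the fingers close. It gives the time, the measured TCP pose, the force, the opening and the grip force at its end, in the units of the state.
- manip.observe(): the state, without advancing time (a new reading comes with each control period).
- manip.read_camera(name): name is "side" or "top" or "wrist"; returns a dict with "img" (384x512x3 uint8, red, green, blue), "fx", "fy", "cx", "cy" (pixels), "dist_coeffs" ([k1, k2, p1, p2, k3] as OpenCV has them; the pictures are not rectified), "camera_from_world" (4x4, takes a point from world to camera coordinates). Camera axes: x right, y down, z forward; pixel columns grow to the right and rows downward; lengths in m; the calibration is good to about 2 mm. A picture is of the moment at which its call begins. There is no depth.
- manip.hand_in(): hands the job in; it is judged then, once.
The state is a dict: "t": time; "q": joint angles; "qvel": joint speeds; "effort": joint torques, N m; "position": TCP position; "tcp_rot": TCP orientation; "ft_force": force on the tool from outside, world axes, zero at the start; "moment": the same for the moment, N m; "grip_width": finger opening in m; "finger_force": force on a finger pad.
Only numpy, scipy, OpenCV 4.12 (cv2) and the standard library are available. Lean on these libraries where they do the work, as an engineer would, in place of code of your own. Each camera call takes 0.05 s, during which the arm holds its last target. There are 200 camera calls.

## Working session

There is one attempt and no reset: what is moved stays moved. The work goes in short steps, Python scripts to look and compute and a tool call to move; the robot and the scene stay as the last step left them, time stands still between calls to the robot, and variables do not carry over. Pictures are saved under pics/ and viewed, at most 10 in all, crops included, and the job is handed in when it is done.

Besides the shell and the picture viewer there is one more tool, called after "Emit:" by a JSON object that holds its "method" and its "body". move_arm: Moves the arm, as the interface text tells. Its arguments: {"type":"object","properties":{"motion":{"type":"string"},"grip_force":{"type":"number"}},"required":["motion"]}

```bash
mkdir -p pics
python3 - <<'E'
from workcell import manip
import cv2,numpy as np
s=manip.observe();print(s)
for n in ["side","top"]:
    c=manip.read_camera(n);cv2.imwrite(f"pics/{n}0.png",c["img"][:,:,::-1]);np.savez(f"{n}0.npz",**c)
    T=c["camera_from_world"];print(n,c["fx"],c["dist_coeffs"],(-T[:3,:3].T@T[:3,3]).round(3),T[:3,:3].round(2).tolist())
a=cv2.imread("pics/side0.png");b=cv2.imread("pics/top0.png")
cv2.imwrite("pics/both.png",cv2.resize(np.vstack([a,b]),(400,600)))
E
```

```text
{'t': 0.0, 'q': array([-1.18451598,  0.61592935, -0.01262456,  1.42486777,  0.00813764,
        1.10339092, -0.04037026]), 'qvel': array([-0.0004727 , -0.00060141, -0.00068086, -0.00070455, -0.00078372,
       -0.00069299, -0.00109625]), 'effort': array([ 6.52008657e-04, -4.58928216e+01,  2.08757012e-01, -1.65742403e+01,
       -6.11432944e-02,  2.04944308e-02,  2.41663693e-04]), 'position': array([0.26043714, 0.59469358, 0.21748489]), 'tcp_rot': array([-0.64352203, -3.07450695,  0.00393126]), 'ft_force': array([-0.10342048, -0.39255633, -0.15436756]), 'moment': array([-0.01355124, -0.0462993 ,  0.01475304]), 'finger_force': 0.0, 'grip_width': 0.09325722767671929}
side 431.2609661779587 [-0.16646278  0.          0.          0.          0.        ] [ 0.207 -0.959  0.883] [[0.91, -0.41, -0.02], [-0.27, -0.57, -0.77], [0.31, 0.71, -0.63]]
top 360.7751717431841 [-0.09360068  0.          0.          0.          0.        ] [ 0.375 -0.067  1.101] [[-0.06, -1.0, -0.0], [-0.98, 0.06, -0.21], [0.21, -0.01, -0.98]]
```

View pics/top0.png

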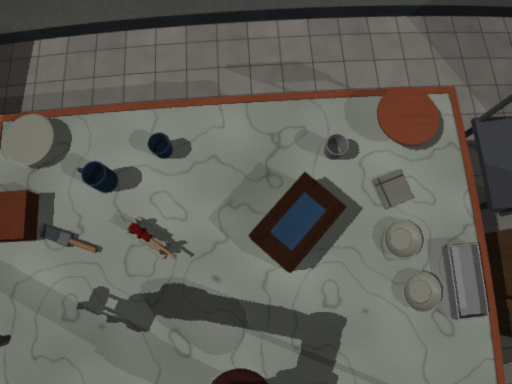

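View pics/side0.png

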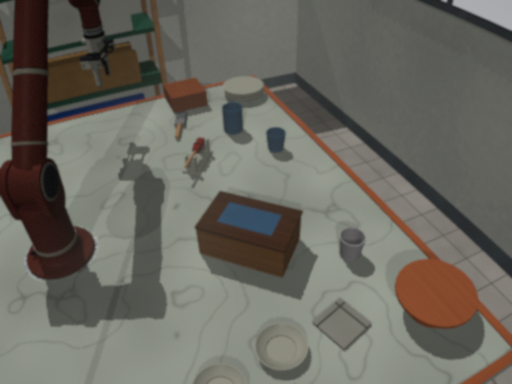

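The top view shows the chest at about (298,222). Its hole face is the upper-left one, running (305,174)–(250,235). The red handle is near (140,232), with the rod going to (174,256). The side view shows the stick at (196,148) and the chest's lid shut. Next I'll measure both.

```bash
cat > h.py <<'E'
import cv2,numpy as np
from scipy.spatial.transform import Rotation as R
def K(c): return np.array([[c["fx"],0,c["cx"]],[0,c["fy"],c["cy"]],[0,0,1.]])
def ray(c,uv):
    uv=np.asarray(uv,float).reshape(-1,1,2)
    n=cv2.undistortPoints(uv,K(c),np.array(c["dist_coeffs"])).reshape(-1,2)
    T=np.array(c["camera_from_world"]);d=np.c_[n,np.ones(len(n))]@T[:3,:3]
    return -T[:3,:3].T@T[:3,3],d
def plane(c,uv,z):
    o,d=ray(c,uv);return o+d*((z-o[2])/d[:,2])[:,None]
def proj(c,P):
    T=np.array(c["camera_from_world"]);r=cv2.Rodrigues(T[:3,:3])[0]
    return cv2.projectPoints(np.asarray(P,float).reshape(-1,1,3),r,T[:3,3],K(c),np.array(c["dist_coeffs"]))[0].reshape(-1,2)
def shot(n,tag):
    from workcell import manip
    c=manip.read_camera(n);cv2.imwrite(f"pics/{tag}.png",c["img"][:,:,::-1]);np.savez(f"{tag}.npz",**c);return c
def load(t): return dict(np.load(t+".npz"))
def move(p,Rm,gp,gR):
    "shift (60mm units) and turn (5deg units) in tool axes"
    return (Rm.T@(np.array(gp)-p)/.06).round(3),(R.from_matrix(Rm.T@gR).as_rotvec(degrees=True)/5).round(3)
E
python3 - <<'E'
from h import *
c=load("top0");im=c["img"].astype(int);r,g,b=im[...,0],im[...,1],im[...,2]
hsv=cv2.cvtColor(c["img"],cv2.COLOR_RGB2HSV)
# chest lid
print(hsv[222,300],hsv[190,300],hsv[232,140],hsv[248,165])
m=((r>g*1.5)&(r<140)).astype(np.uint8);m[:,:225]=0;m[:,365:]=0;m[:160]=0;m[290:]=0
m|=cv2.inRange(hsv,(95,80,30),(125,255,255))//255*0
cs,_=cv2.findContours(m,cv2.RETR_EXTERNAL,cv2.CHAIN_APPROX_NONE);k=max(cs,key=cv2.contourArea)
rect=cv2.minAreaRect(k);print(rect);P=plane(c,cv2.boxPoints(rect),.104);print(P.round(4),P[:,:2].mean(0),[np.linalg.norm(P[i]-P[i-1]) for i in range(4)])
red=((r>g*2)&(r>70)).astype(np.uint8);red[:,:100]=0;red[:,200:]=0;red[:200]=0;red[280:]=0
ys,xs=np.nonzero(red);print(len(xs),xs.mean(),ys.mean(),plane(c,[[xs.mean(),ys.mean()]],.055))
print("tip",plane(c,[[174,256]],.055))
cv2.imwrite("pics/c1.png",cv2.resize(c["img"][200:290,90:220,::-1],None,fx=6,fy=6,interpolation=cv2.INTER_CUBIC))
w=shot("wrist","wr0");T=w["camera_from_world"]
from workcell import manip
s=manip.observe();Rm=R.from_rotvec(s["tcp_rot"]).as_matrix()
cp=-T[:3,:3].T@T[:3,3];print("wristcam in tool",Rm.T@(cp-s["position"]),(T[:3,:3]@Rm).round(3).tolist(),w["fx"]);print(Rm.round(3))
E
```

```text
[105 144  76] [ 10 165  37] [  2 240  70] [ 16 109  68]
((296.811767578125, 221.55294799804688), (54.8834114074707, 86.12139129638672), 40.60129928588867)
[[ 0.47   -0.0563  0.104 ]
 [ 0.6467 -0.2281  0.104 ]
 [ 0.5354 -0.3363  0.104 ]
 [ 0.366  -0.1633  0.104 ]] [ 0.50453186 -0.19597128] [np.float64(0.14927026134460755), np.float64(0.24645634999436372), np.float64(0.15521786474493243), np.float64(0.24214071668520154)]
122 138.52459016393442 231.63934426229508 [[0.50760263 0.26422807 0.055     ]]
tip [[0.43107624 0.16056155 0.055     ]]
wristcam in tool [ 0.08427274 -0.00070669 -0.1658593 ] [[-0.001, 1.0, 0.0], [-0.953, -0.001, -0.302], [-0.302, -0.0, 0.953]] 300.5786347894983
[[-0.916  0.401 -0.001]
 [ 0.401  0.916 -0.002]
 [-0.    -0.002 -1.   ]]
```

View pics/c1.png

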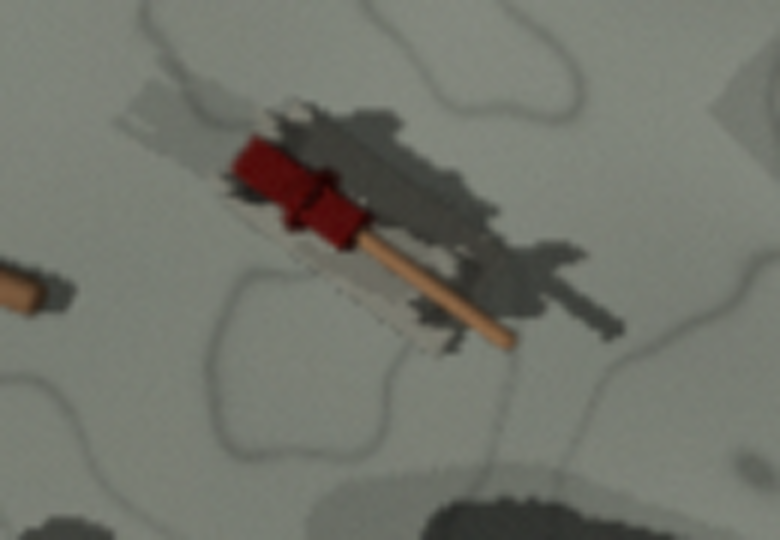

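The crop shows the red handle with its guard, and the rod running down-right to its tip at about (515,345) in the crop, which is full-frame (176,257). Nothing lies nearby. Next is a wrist-camera look at the hole, so I'm computing that pose.

```bash
cat >> h.py <<'E'
def frame(inw,tilt=0):
    "tool x = opposite of heading inw, z down, tilted deg so that z leans to inw"
    i=np.array([inw[0],inw[1],0.])/np.hypot(*inw[:2]);a=np.radians(tilt);d=np.array([0,0,-1.])
    x=-i*np.cos(a)+d*np.sin(a);z=i*np.sin(a)+d*np.cos(a);return np.c_[x,np.cross(z,x),z]
E
python3 - <<'E'
from h import *
from workcell import manip
s=manip.observe();Rm=R.from_rotvec(s["tcp_rot"]).as_matrix()
inw=np.array([-.70,-.714,0]);g=np.array([.5584,-.1422,0])-.104*inw;g[2]=.173
print(g,move(s["position"],Rm,g,frame(inw,20)))
E
```

```text
[ 0.6312   -0.067944  0.173   ] (array([-10.09 ,  -7.64 ,   0.761]), array([ 3.847, -2.643, 21.901]))
```

Emit:
{"method": "move_arm", "body": {"motion": "0 -10.09 -7.64 0.76 3.85 -2.64 21.9;0 -10.09 -7.64 0.76 3.85 -2.64 21.9;0 -10.09 -7.64 0.76 3.85 -2.64 21.9;0 -10.09 -7.64 0.76 3.85 -2.64 21.9;0 -10.09 -7.64 0.76 3.85 -2.64 21.9;0 -10.09 -7.64 0.76 3.85 -2.64 21.9;0 -10.09 -7.64 0.76 3.85 -2.64 21.9;0 -10.09 -7.64 0.76 3.85 -2.64 21.9;0 -10.09 -7.64 0.76 3.85 -2.64 21.9;0 -10.09 -7.64 0.76 3.85 -2.64 21.9"}}

```text
t: 1.4
position: [0.566, 0.05, 0.1808]
tcp_rot: [2.698, 1.255, -0.469]
ft_force: [0.5, 0.5, -0.5]
grip_width: 0.0928
finger_force: 0.0
```

Run:
```python
from h import *
from workcell import manip
s=manip.observe();Rm=R.from_rotvec(s["tcp_rot"]).as_matrix();print(s["t"],s["position"],s["q"].round(2))
inw=np.array([-.70,-.714,0]);g=np.array([.5584,-.1422,0])-.104*inw;g[2]=.173
print(g,move(s["position"],Rm,g,frame(inw,20)))
```

```text
1.4 [0.56600584 0.04995119 0.18076368] [-0.55  0.73  0.59  1.51 -0.15  1.25 -0.68]
[ 0.6312   -0.067944  0.173   ] (array([-0.719,  2.101,  0.359]), array([ 0.131, -0.123,  0.839]))
```

Emit:
{"method": "move_arm", "body": {"motion": "0 -0.7 2.0 0.36 0.1 -0.1 0.8;0 -0.7 2.0 0.36 0.1 -0.1 0.8;0 -0.7 2.0 0.36 0.1 -0.1 0.8;0 -0.7 2.0 0.36 0.1 -0.1 0.8;0 -0.7 2.0 0.36 0.1 -0.1 0.8"}}

```text
t: 2.02
position: [0.627, -0.0594, 0.1727]
tcp_rot: [2.731, 1.166, -0.477]
ft_force: [-0.2, -0.3, -0.3]
grip_width: 0.0928
finger_force: 0.0
```

Run:
```python
from h import *
from workcell import manip
c=shot("wrist","wr1")
s=manip.observe();Rm=R.from_rotvec(s["tcp_rot"]).as_matrix();print(s["t"],s["position"],s["q"].round(2),s["qvel"].round(3));print(Rm.round(3))
print(proj(c,[[.5584,-.1422,.055]]))
```

```text
2.075 [ 0.62698427 -0.05936069  0.17286209] [-0.35  0.82  0.6   1.34 -0.15  1.29 -0.58] [-0.002 -0.005  0.008  0.     0.004  0.     0.001]
[[ 0.65   0.722 -0.235]
 [ 0.68  -0.691 -0.244]
 [-0.339 -0.001 -0.941]]
[[263.59803329 224.47478126]]
```

View pics/wr1.png

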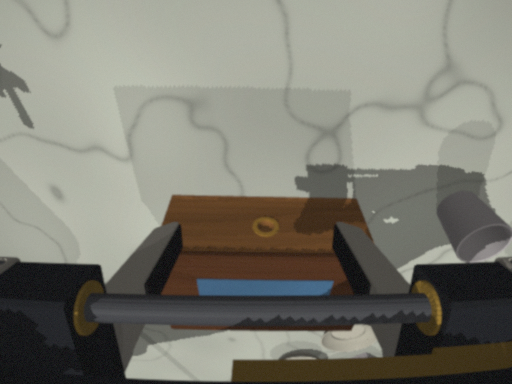

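The wrist view shows the hole's brass ring at (265,227). The foot of the wall runs from (173,196) to (357,198), and its top edge is at row ~250. I'll fit these precisely.

Run:
```python
from h import *
c=load("wr1");im=c["img"].astype(int);hsv=cv2.cvtColor(c["img"],cv2.COLOR_RGB2HSV)
print(hsv[220:236:2,265].tolist(),hsv[227,250:282:3].tolist())
m=cv2.inRange(hsv,(14,140,70),(30,255,255));m[:210]=0;m[245:]=0;m[:,:240]=0;m[:,295:]=0
ys,xs=np.nonzero(m);e=cv2.fitEllipse(cv2.convexHull(np.c_[xs,ys].astype(np.float32)));print(len(xs),e)
h=e[0]
# wall foot: first brown row per column
sat=hsv[...,1].astype(float);f=[]
for u in list(range(185,300,3)):
    col=sat[180:215,u];k=np.argmax(col>110)
    v=180+k-1+(110-col[k-1])/(col[k]-col[k-1]);f.append((u,v))
P=plane(c,f,0)[:,:2];l=cv2.fitLine(P.astype(np.float32),cv2.DIST_HUBER,0,.01,.01).ravel();d=l[:2];n=np.array([-d[1],d[0]]);n*=-np.sign(n[0])
print("res",np.abs((P-l[2:])@n).max(),"inward",n,np.degrees(np.arctan2(n[1],n[0])))
o,D=ray(c,[h]);D=D[0];t=((l[2:]-o[:2])@n)/(D[:2]@n);H=o+t*D;print("hole on face",H,"at z=.055",plane(c,[h],.055))
# face corner ends at z=0 and top lid edge
print("ends",plane(c,[[173,196],[357,198]],0))
# corner-based from top view
t0=load("top0");im=t0["img"].astype(int);r,g,b=[im[...,i] for i in range(3)]
print(proj(t0,[H]))
```

```text
[[17, 166, 132], [14, 152, 129], [14, 159, 117], [14, 152, 77], [14, 146, 70], [15, 152, 74], [19, 166, 97], [19, 171, 118]] [[15, 168, 91], [18, 169, 118], [19, 177, 108], [17, 157, 65], [15, 142, 70], [15, 144, 71], [15, 158, 79], [15, 158, 102], [18, 161, 111], [19, 163, 114], [16, 155, 84]]Traceback (most recent call last):
  File "<stdin>", line 5, in <module>
cv2.error: OpenCV(4.12.0) /io/opencv/modules/imgproc/src/shapedescr.cpp:361: error: (-201:Incorrect size of input array) There should be at least 5 points to fit the ellipse in function 'fitEllipseNoDirect'
```

```bash
cat > hole.py <<'E'
from h import *
c=load("wr1");hsv=cv2.cvtColor(c["img"],cv2.COLOR_RGB2HSV)
m=cv2.inRange(hsv,(17,120,88),(30,255,255));m[:212]=0;m[242:]=0;m[:,:245]=0;m[:,288:]=0
cs,_=cv2.findContours(m,cv2.RETR_EXTERNAL,cv2.CHAIN_APPROX_NONE);k=max(cs,key=cv2.contourArea)
e=cv2.fitEllipse(cv2.convexHull(k));print(e);h=e[0]
sat=hsv[...,1].astype(float);f=[]
for u in list(range(185,295,3)):
    col=sat[180:215,u];k=np.argmax(col>110)
    f.append((u,180+k-1+(110-col[k-1])/(col[k]-col[k-1])))
P=plane(c,f,0)[:,:2];l=cv2.fitLine(P.astype(np.float32),cv2.DIST_HUBER,0,.01,.01).ravel();d=l[:2];n=np.array([-d[1],d[0]]);n*=-np.sign(n[0])
print("res",np.abs((P-l[2:])@n).max(),"inward",n,np.degrees(np.arctan2(n[1],n[0])))
o,D=ray(c,[h]);D=D[0];t=((l[2:]-o[:2])@n)/(D[:2]@n);H=o+t*D;print("hole on face",H,"at z=.055",plane(c,[h],.055))
E=plane(c,[[173,196],[357,198]],0);print("ends",E,E.mean(0),np.linalg.norm(E[1]-E[0]))
cv2.imwrite("pics/hole.png",cv2.resize(np.hstack([c["img"][185:260,160:370,::-1]]),None,fx=3,fy=3,interpolation=cv2.INTER_CUBIC))
E
python3 hole.py
```

```text
((265.2273254394531, 226.48892211914062), (20.842138290405273, 26.95038604736328), 93.89708709716797)
res 0.00033716868714069064 inward [-0.7082887 -0.7059229] -135.09584
hole on face [ 0.55628276 -0.14727263  0.05311252] at z=.055 [[ 0.55754388 -0.14585681  0.055     ]]
ends [[ 0.4717941  -0.06381883  0.        ]
 [ 0.64286641 -0.23216089  0.        ]] [ 0.55733026 -0.14798986  0.        ] 0.24000996620006926
```

Run:
```python
from h import *
from workcell import manip
s=manip.observe();Rm=R.from_rotvec(s["tcp_rot"]).as_matrix()
d=np.array([-.594,-.804,0]);g=np.array([.5076,.2642,.15])-.012*d
print(g,move(s["position"],Rm,g,frame(d)))
```

```text
[0.514728 0.273848 0.15    ] (array([ 2.688, -5.191, -0.56 ]), array([-0.258,  3.954, -1.441]))
```

Emit:
{"method": "move_arm", "body": {"motion": "0 2.69 -5.19 -0.56 -0.26 3.95 -1.44;0 2.69 -5.19 -0.56 -0.26 3.95 -1.44;0 2.69 -5.19 -0.56 -0.26 3.95 -1.44;0 2.69 -5.19 -0.56 -0.26 3.95 -1.44;0 2.69 -5.19 -0.56 -0.26 3.95 -1.44;0 2.69 -5.19 -0.56 -0.26 3.95 -1.44;0 2.69 -5.19 -0.56 -0.26 3.95 -1.44;0 2.69 -5.19 -0.56 -0.26 3.95 -1.44;0 2.69 -5.19 -0.56 -0.26 3.95 -1.44;0 2.69 -5.19 -0.56 -0.26 3.95 -1.44"}}

```text
t: 3.32
position: [0.5167, 0.2701, 0.1498]
tcp_rot: [2.807, 1.406, -0.001]
ft_force: [-0.3, -0.7, -0.0]
grip_width: 0.0929
finger_force: 0.0
```

Run:
```python
from h import *
from workcell import manip
c=shot("wrist","wr2")
s=manip.observe();Rm=R.from_rotvec(s["tcp_rot"]).as_matrix();print(s["t"],s["position"],s["q"].round(2),s["qvel"].round(3));print(Rm.round(3))
print(proj(c,[[.5076,.2642,.055],[.431,.1606,.055]]))
```

```text
3.375 [0.51655155 0.2703868  0.14966091] [-0.81  0.62  0.47  1.72 -0.34  0.88 -0.84] [-0.004  0.002 -0.005 -0.001 -0.001  0.002 -0.002]
[[ 0.599  0.801  0.001]
 [ 0.801 -0.599 -0.002]
 [-0.002  0.002 -1.   ]]
[[252.27608223 197.84042204]
 [253.6740598  311.23931799]]
```

View pics/wr2.png

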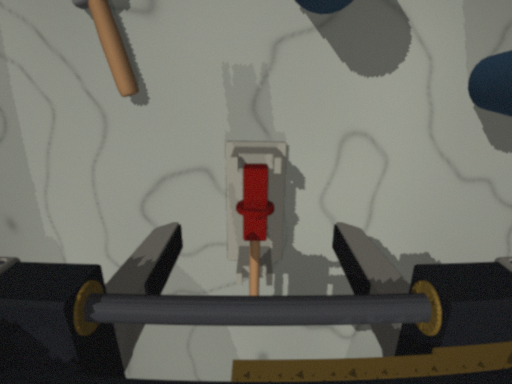

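The wrist view shows the stick between the open fingers. The handle runs from (256,164) to (256,240), the guard is at row 208, and the rod continues downward. I'll refine the axis.

Run:
```python
from h import *
from workcell import manip
c=load("wr2");im=c["img"].astype(int);r,g,b=[im[...,i] for i in range(3)]
red=(r>g*2)&(r>60);red[:150]=0;red[255:]=0;red[:,:220]=0;red[:,290:]=0
hsv=cv2.cvtColor(c["img"],cv2.COLOR_RGB2HSV)
rod=(hsv[...,1]>85)&(hsv[...,0]<25)&~red;rod[:243]=0;rod[292:]=0;rod[:,:240]=0;rod[:,275:]=0
pts=[];w=[]
for v in list(range(168,198))+list(range(220,238)):
    u=np.nonzero(red[v])[0];w.append(len(u));pts.append(plane(c,[[(u[0]+u[-1])/2,v]],.066)[0,:2])
for v in range(246,290):
    u=np.nonzero(rod[v])[0]
    if len(u)>4:pts.append(plane(c,[[(u[0]+u[-1])/2,v]],.058)[0,:2])
P=np.array(pts);l=cv2.fitLine(P.astype(np.float32),cv2.DIST_HUBER,0,.01,.01).ravel();d=l[:2]*-np.sign(l[0]);n=np.array([-d[1],d[0]])
print(w[::6],len(pts),"dir",d,np.degrees(np.arctan2(d[1],d[0])),"res",np.abs((P-l[2:])@n).max())
v=np.nonzero(red[:,255])[0];print("rows",v[0],v[-1])
q=plane(c,[[255.5,v[0]-.5],[255.5,v[-1]+.5]],.066)[:,:2]@d;print("span",q[1]-q[0])
of=q[1]-.035;orr=plane(c,[[255.5,v[0]-.5]],.044)[0,:2]@d+.035;print("origin s front/rear",of,orr,q[0]+.035)
O=l[2:]+d*((of-l[2:]@d));print("origin",O, "grasp",O-.012*d)
s=manip.observe();Rm=R.from_rotvec(s["tcp_rot"]).as_matrix()
print(move(s["position"],Rm,[*(O-.012*d),.036],frame(d)))
```

```text
[23, 24, 24, 24, 23, 22, 22, 22] 92 dir [-0.6126439 -0.7903591] -127.78092 res 0.00046568716016953633
rows 165 239
span 0.07129104058651464
origin s front/rear -0.5177656587337198 -0.5137221474429915 -0.5190566993202345
origin [0.50833386 0.26106872] grasp [0.51568559 0.27055302]
(array([-0.003, -0.017,  1.894]), array([0.022, 0.018, 0.201]))
```

Emit:
{"method": "move_arm", "body": {"motion": "0 0 -0.02 0.9 0 0 0.2;0 0 -0.02 1.6 0 0 0.2;0 0 -0.02 1.89 0 0 0.2;0 0 -0.02 1.89 0 0 0.2;0 0 -0.02 1.89 0 0 0.2;1 0 -0.02 1.89 0 0 0.2;1 0 -0.02 1.89 0 0 0.2;1 0 -0.02 1.89 0 0 0.2;1 0 -0.02 1.89 0 0 0.2;1 0 -0.02 1.89 0 0 0.2", "grip_force": 35}}

```text
t: 4.62
position: [0.5151, 0.272, 0.036]
tcp_rot: [2.817, 1.385, -0.001]
ft_force: [0.8, -0.4, -0.3]
grip_width: 0.0474
finger_force: 0.0
```

Run:
```python
from h import *
from workcell import manip
s=manip.observe();Rm=R.from_rotvec(s["tcp_rot"]).as_matrix();print({k:s[k] for k in("t","position","tcp_rot","ft_force","grip_width","finger_force")});print(Rm.round(4))
```

```text
{'t': 4.625, 'position': array([0.51509401, 0.2720056 , 0.03604704]), 'tcp_rot': array([ 2.81747989e+00,  1.38481925e+00, -1.31899791e-03]), 'ft_force': array([ 0.78781671, -0.44620462, -0.32409319]), 'grip_width': 0.047382911818967616, 'finger_force': 0.0}
[[ 6.108e-01  7.917e-01  2.000e-04]
 [ 7.917e-01 -6.108e-01 -2.300e-03]
 [-1.700e-03  1.600e-03 -1.000e+00]]
```

Emit:
{"method": "move_arm", "body": {"motion": "1 0 0 0 0 0 0;1 0 0 0 0 0 0;1 0 0 0 0 0 0;1 0 0 0 0 0 0;1 0 0 0 0 0 0;1 0 0 0 0 0 0", "grip_force": 35}}

```text
t: 5.38
position: [0.5151, 0.272, 0.036]
tcp_rot: [2.817, 1.385, -0.001]
ft_force: [0.5, 0.5, 0.4]
grip_width: 0.0215
finger_force: 35.0
```

Run:
```python
from h import *
from workcell import manip
s=manip.observe();Rm=R.from_rotvec(s["tcp_rot"]).as_matrix();print({k:s[k] for k in("t","position","tcp_rot","ft_force","grip_width","finger_force")});print(Rm.round(4))
np.savez("grasp.npz",p=s["position"],R=Rm)
```

```text
{'t': 5.375, 'position': array([0.51513138, 0.27199982, 0.03601289]), 'tcp_rot': array([ 2.81745123e+00,  1.38480056e+00, -1.26930500e-03]), 'ft_force': array([0.48049084, 0.54974065, 0.42589468]), 'grip_width': 0.0214825119975991, 'finger_force': 34.9786376953125}
[[ 6.109e-01  7.917e-01  3.000e-04]
 [ 7.917e-01 -6.108e-01 -2.300e-03]
 [-1.700e-03  1.600e-03 -1.000e+00]]
```

```bash
cat >> h.py <<'E'
H=np.array([.5568,-.1466,.055]);N=np.array([-.7083,-.7059,0])
def goal(gap,L=.143,H=H):
    g=H-N*(L+gap);g[2]=.036;return g
E
python3 - <<'E'
from h import *
z=np.load("grasp.npz");g=goal(.03)
print(g,move(z["p"],z["R"],g,frame(N)))
g[2]=.115;print(g,move(z["p"],z["R"],g,frame(N)))
E
```

```text
[ 0.6793359 -0.0244793  0.036    ] (array([-2.241,  5.185,  0.012]), array([0.02 , 0.018, 1.489]))
[ 0.6793359 -0.0244793  0.115    ] (array([-2.243,  5.187, -1.304]), array([0.02 , 0.018, 1.489]))
```

Emit:
{"method": "move_arm", "body": {"motion": "1 0 0 -0.5 0 0 0;1 0 0 -1.3 0 0 0;1 0 0 -1.3 0 0 0;1 -0.75 1.73 -1.3 0 0 0.5;1 -1.5 3.46 -1.3 0 0 1;1 -2.24 5.19 -1.3 0.02 0.02 1.49;1 -2.24 5.19 -1.3 0.02 0.02 1.49;1 -2.24 5.19 -1.3 0.02 0.02 1.49;1 -2.24 5.19 -1.3 0.02 0.02 1.49;1 -2.24 5.19 -1.3 0.02 0.02 1.49"}}

```text
t: 6.62
position: [0.6789, -0.0281, 0.1132]
tcp_rot: [2.906, 1.192, -0.004]
ft_force: [-0.8, 0.3, -0.1]
grip_width: 0.0217
finger_force: 35.0
```

Run:
```python
from h import *
from workcell import manip
s=manip.observe();Rm=R.from_rotvec(s["tcp_rot"]).as_matrix();print({k:s[k] for k in("t","position","ft_force","grip_width","finger_force","q")})
print(move(s["position"],Rm,goal(.03),frame(N)))
```

```text
{'t': 6.625, 'position': array([ 0.67892029, -0.02805729,  0.11319855]), 'ft_force': array([-0.84775435,  0.27774004, -0.0802197 ]), 'grip_width': 0.02169608495836184, 'finger_force': 34.978365898132324, 'q': array([-0.22901922,  0.80239811,  0.44840096,  1.45297891, -0.38381635,
        0.97579578, -0.47550679])}
(array([ 0.05 , -0.037,  1.287]), array([-0.005,  0.029, -0.061]))
```

Emit:
{"method": "move_arm", "body": {"motion": "1 0.05 -0.04 0.6 0 0.03 -0.06;1 0.05 -0.04 1.29 0 0.03 -0.06;1 0.05 -0.04 1.29 0 0.03 -0.06;1 0.05 -0.04 1.29 0 0.03 -0.06;1 0.05 -0.04 1.29 0 0.03 -0.06;1 0.05 -0.04 1.29 0 0.03 -0.06"}}

```text
t: 7.38
position: [0.6809, -0.0206, 0.039]
tcp_rot: [-2.9, -1.207, -0.008]
ft_force: [0.1, -0.6, -0.3]
grip_width: 0.0216
finger_force: 35.0
```

Run:
```python
from h import *
from workcell import manip
t=shot("top","top2");w=shot("wrist","wr3")
s=manip.observe();Rm=R.from_rotvec(s["tcp_rot"]).as_matrix();print({k:s[k] for k in("t","position","ft_force","grip_width")})
print(Rm.round(4),move(s["position"],Rm,goal(.03),frame(N)))
tip=s["position"]+Rm@[-.143,0,-.019];print("tip",tip,proj(t,[tip,H]),proj(w,[tip,H]))
a=cv2.resize(t["img"][140:260,200:340,::-1],None,fx=5,fy=5,interpolation=cv2.INTER_CUBIC);cv2.imwrite("pics/tip.png",a)
```

```text
{'t': 7.475, 'position': array([ 0.68042944, -0.02067003,  0.03833073]), 'ft_force': array([-0.1403254, -0.4936323, -0.4185332]), 'grip_width': 0.02185297902660235}
[[ 0.7047  0.7095  0.0034]
 [ 0.7095 -0.7047  0.0021]
 [ 0.0039  0.001  -1.    ]] (array([-0.058,  0.032,  0.039]), array([ 0.011, -0.045,  0.058]))
tip [ 0.57959116 -0.12216621  0.05677437] [[268.28025577 199.39902048]
 [277.08483953 206.57592124]] [[256.15336446 420.25817334]
 [257.56864779 444.52536143]]
```

View pics/tip.png

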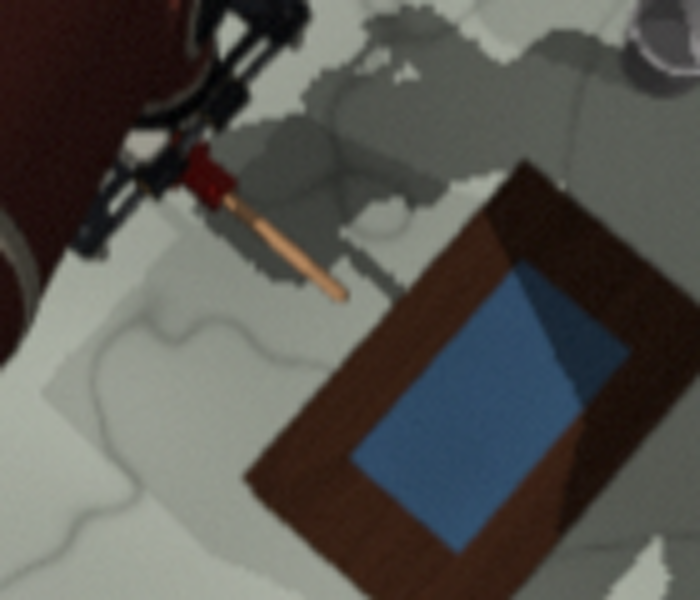

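The crop shows the rod lined up with the middle of the hole face. Its tip is at about (347,296) in the crop, full-frame (269,199), with about 30 mm left to the wall. I'll check the lateral offset numerically in this view.

```bash
cat > rod.py <<'E'
from h import *
import sys
from workcell import manip
def rodfit(t,z):
    hsv=cv2.cvtColor(t["img"],cv2.COLOR_RGB2HSV).astype(int)
    m=((hsv[...,1]>85)&(hsv[...,0]<25)&(hsv[...,2]>75));m[:178]=0;m[204:]=0;m[:,:244]=0;m[:,275:]=0
    n,lab,st,_=cv2.connectedComponentsWithStats(m.astype(np.uint8));k=1+np.argmax(st[1:,4])
    ys,xs=np.nonzero(lab==k);P=plane(t,np.c_[xs,ys],z)[:,:2];e=np.array([.7059,-.7083])
    q=P@N[:2];lat=P@e;f=np.polyfit(q,lat,1);print(len(xs),"slope",f[0],"lat at tip",np.polyval(f,q.max()),"tip depth to face",H[:2]@N[:2]-q.max())
t=load("top2");rodfit(t,.058)
hsv=cv2.cvtColor(t["img"],cv2.COLOR_RGB2HSV).astype(int)
m=((hsv[...,1]>110)&(hsv[...,2]<110));m[:160]=0;m[:,:235]=0;m[:,360:]=0;m[280:]=0
m=m.astype(np.uint8);cs,_=cv2.findContours(m,0,1);k=max(cs,key=cv2.contourArea);r=cv2.minAreaRect(k);B=plane(t,cv2.boxPoints(r),.104)[:,:2];print(r,(B@[.7059,-.7083]).round(4),(B@N[:2]).round(4),"face",H[:2]@N[:2])
E
python3 rod.py
```

```text
96 slope 0.0037812562875604197 lat at tip 0.4962437207963987 tip depth to face 0.03467259132060385
((296.7117919921875, 221.75294494628906), (55.20880126953125, 86.12139892578125), 40.601295471191406) [0.3711 0.6174 0.6155 0.3734] [-0.2935 -0.2974 -0.1413 -0.1434] face -0.29089649999999995
```

```bash
cat > st.py <<'E'
from h import *
import sys
from workcell import manip
s=manip.observe();Rm=R.from_rotvec(s["tcp_rot"]).as_matrix();p=s["position"]
tip=p+Rm@[-.143,0,-.019];e=np.array([.7059,-.7083,0])
print("t",s["t"],"pos",p.round(4),"ft",s["ft_force"].round(2),"axial",(s["ft_force"]@N).round(2),"grip",s["grip_width"].round(4))
print("tip: depth",((tip-H)@N).round(4),"lat",((tip-H)@e).round(4),"z",tip[2].round(4),"vel",np.abs(s["qvel"]).max().round(3))
for g in map(float,sys.argv[1:]): print(g,move(p,Rm,goal(g),frame(N)))
E
python3 st.py .03 .008 -.005
```

```text
Traceback (most recent call last):
  File "st.py", line 6, in <module>
    print("t",s["t"],"pos",p.round(4),"ft",s["ft_force"].round(2),"axial",(s["ft_force"]@N).round(2),"grip",s["grip_width"].round(4))
                                                                                                            ^^^^^^^^^^^^^^^^^^^^^
AttributeError: 'float' object has no attribute 'round'
```

```bash
sed -i 's/s\["grip_width"\].round(4)/round(s["grip_width"],4)/' st.py; python3 st.py .03 .012
```

```text
t 7.475 pos [ 0.6804 -0.0207  0.0383] ft [-0.14 -0.49 -0.42] axial 0.45 grip 0.0219
tip: depth -0.0334 lat -0.0012 z 0.0568 vel 0.008
0.03 (array([-0.058,  0.032,  0.039]), array([ 0.011, -0.045,  0.058]))
0.012 (array([-0.358,  0.03 ,  0.037]), array([ 0.011, -0.045,  0.058]))
```

Emit:
{"method": "move_arm", "body": {"motion": "1 -0.2 0.03 0.04 0 -0.05 0.06;1 -0.36 0.03 0.04 0 -0.05 0.06;1 -0.36 0.03 0.04 0 -0.05 0.06;1 -0.36 0.03 0.04 0 -0.05 0.06;1 -0.36 0.03 0.04 0 -0.05 0.06"}}

```text
t: 8.1
position: [0.6663, -0.0367, 0.0349]
tcp_rot: [2.903, 1.2, -0.002]
ft_force: [-0.3, -0.3, -0.2]
grip_width: 0.0217
finger_force: 35.0
```

```bash
python3 st.py .012 .005
```

```text
t 8.1 pos [ 0.6663 -0.0367  0.0349] ft [-0.29 -0.3  -0.21] axial 0.41 grip 0.0217
tip: depth -0.0122 lat -0.0005 z 0.054 vel 0.003
0.012 (array([-0.002,  0.01 , -0.019]), array([-0.002,  0.012,  0.006]))
0.005 (array([-0.119,  0.01 , -0.019]), array([-0.002,  0.012,  0.006]))
```

Emit:
{"method": "move_arm", "body": {"motion": "1 -0.06 0.01 -0.02 0 0.01 0;1 -0.12 0.01 -0.02 0 0.01 0;1 -0.17 0.01 -0.02 0 0.01 0;1 -0.22 0.01 -0.02 0 0.01 0;1 -0.24 0.01 -0.02 0 0.01 0;1 -0.24 0.01 -0.02 0 0.01 0"}}

```text
t: 8.85
position: [0.6562, -0.0478, 0.0362]
tcp_rot: [2.903, 1.199, -0.001]
ft_force: [-0.7, -0.1, -0.5]
grip_width: 0.0217
finger_force: 35.0
```

```bash
python3 st.py -.005 -.012
```

```text
t 8.85 pos [ 0.6562 -0.0478  0.0362] ft [-0.69 -0.1  -0.49] axial 0.56 grip 0.0217
tip: depth 0.0029 lat 0.0002 z 0.0553 vel 0.004
-0.005 (array([-0.036, -0.004,  0.003]), array([-0.001,  0.007, -0.003]))
-0.012 (array([-0.152, -0.004,  0.003]), array([-0.001,  0.007, -0.003]))
```

Emit:
{"method": "move_arm", "body": {"motion": "1 -0.03 0 0 0 0 0;1 -0.06 0 0 0 0 0;1 -0.09 0 0 0 0 0;1 -0.09 0 0 0 0 0"}}

```text
t: 9.35
position: [0.6523, -0.0519, 0.0362]
tcp_rot: [2.903, 1.199, -0.001]
ft_force: [-0.6, -0.1, 0.9]
grip_width: 0.0216
finger_force: 35.0
```

Emit:
{"method": "move_arm", "body": {"motion": "1 -0.03 0 0 0 0 0;1 -0.06 0 0 0 0 0;1 -0.09 0 0 0 0 0;1 -0.09 0 0 0 0 0"}}

```text
t: 9.85
position: [0.6485, -0.0557, 0.0362]
tcp_rot: [2.904, 1.199, -0.001]
ft_force: [0.7, 0.6, -0.3]
grip_width: 0.022
finger_force: 35.0
```

```bash
python3 st.py -.016 -.024
```

```text
t 9.85 pos [ 0.6485 -0.0557  0.0362] ft [ 0.7   0.55 -0.29] axial -0.88 grip 0.022
tip: depth 0.0139 lat 0.0002 z 0.0553 vel 0.004
-0.016 (array([-0.035, -0.005,  0.003]), array([-0.   ,  0.009, -0.006]))
-0.024 (array([-0.169, -0.005,  0.003]), array([-0.   ,  0.009, -0.006]))
```

Emit:
{"method": "move_arm", "body": {"motion": "1 -0.02 0 0 0 0 0;1 -0.05 0 0 0 0 0;1 -0.05 0 0 0 0 0"}}

```text
t: 10.22
position: [0.6464, -0.0578, 0.0362]
tcp_rot: [2.903, 1.199, -0.001]
ft_force: [-0.3, -0.8, -0.7]
grip_width: 0.0216
finger_force: 35.0
```

Emit:
{"method": "move_arm", "body": {"motion": "1 -0.02 0 0 0 0 0;1 -0.05 0 0 0 0 0;1 -0.05 0 0 0 0 0"}}

```text
t: 10.6
position: [0.6442, -0.0599, 0.0362]
tcp_rot: [2.903, 1.199, -0.001]
ft_force: [-0.1, 0.7, 0.3]
grip_width: 0.0218
finger_force: 35.0
```

Emit:
{"method": "move_arm", "body": {"motion": "1 -0.02 0 0 0 0 0;1 -0.05 0 0 0 0 0;1 -0.05 0 0 0 0 0"}}

```text
t: 10.98
position: [0.643, -0.0609, 0.0364]
tcp_rot: [-2.903, -1.2, -0.002]
ft_force: [1.0, 1.3, 0.1]
grip_width: 0.0219
finger_force: 35.0
```

```bash
python3 st.py
```

```text
t 10.975 pos [ 0.643  -0.0609  0.0364] ft [1.05 1.25 0.11] axial -1.62 grip 0.0219
tip: depth 0.0214 lat 0.0002 z 0.0552 vel 0.003
```

Emit:
{"method": "move_arm", "body": {"motion": "1 -0.02 0 0 0 0 0;1 -0.05 0 0 0 0 0;1 -0.05 0 0 0 0 0"}}

```text
t: 11.35
position: [0.642, -0.0618, 0.0367]
tcp_rot: [-2.902, -1.201, -0.006]
ft_force: [3.6, 4.0, -0.2]
grip_width: 0.0219
finger_force: 35.0
```

Emit:
{"method": "move_arm", "body": {"motion": "1 -0.02 0 0 0 0 0;1 -0.05 0 0 0 0 0;1 -0.05 0 0 0 0 0"}}

```text
t: 11.72
position: [0.6403, -0.0634, 0.0368]
tcp_rot: [-2.902, -1.202, -0.007]
ft_force: [3.1, 4.4, -0.4]
grip_width: 0.022
finger_force: 35.0
```

```bash
python3 st.py
```

```text
t 11.725 pos [ 0.6403 -0.0634  0.0368] ft [ 3.08  4.43 -0.36] axial -5.31 grip 0.022
tip: depth 0.0252 lat 0.0003 z 0.0551 vel 0.002
```

Emit:
{"method": "move_arm", "body": {"motion": "1 -0.02 0 0 0 0 0;1 -0.05 0 0 0 0 0;1 -0.05 0 0 0 0 0"}}

```text
t: 12.1
position: [0.6386, -0.0651, 0.0369]
tcp_rot: [-2.902, -1.202, -0.009]
ft_force: [5.6, 5.0, 0.5]
grip_width: 0.0218
finger_force: 35.0
```

Emit:
{"method": "move_arm", "body": {"motion": "1 -0.02 0 0 0 0 0;1 -0.04 0 0 0 0 0;1 -0.04 0 0 0 0 0"}}

```text
t: 12.48
position: [0.6373, -0.0664, 0.037]
tcp_rot: [-2.901, -1.203, -0.01]
ft_force: [4.5, 5.8, -1.1]
grip_width: 0.0215
finger_force: 35.0
```

```bash
python3 st.py
```

```text
t 12.475 pos [ 0.6373 -0.0664  0.037 ] ft [ 4.55  5.81 -1.06] axial -7.32 grip 0.0215
tip: depth 0.0295 lat 0.0003 z 0.0551 vel 0.003
```

Emit:
{"method": "move_arm", "body": {"motion": "1 -0.02 0 0 0 0 0;1 -0.03 0 0 0 0 0;1 -0.03 0 0 0 0 0;1 -0.03 0 0 0 0 0"}}

```text
t: 12.98
position: [0.6357, -0.068, 0.0368]
tcp_rot: [-2.901, -1.203, -0.009]
ft_force: [4.8, 5.5, 0.5]
grip_width: 0.0218
finger_force: 35.0
```

```bash
python3 st.py
cat > lid.py <<'E'
from h import *
a=load("top2")["img"].astype(int);c=shot("top","topl")["img"].astype(int)
d=np.abs(a-c).sum(2)[160:280,240:360];print("changed px",(d>40).sum(),d.mean())
E
python3 lid.py; python3 st.py|head -1
```

```text
t 12.975 pos [ 0.6357 -0.068   0.0368] ft [4.8  5.53 0.48] axial -7.3 grip 0.0218
tip: depth 0.0318 lat 0.0003 z 0.0551 vel 0.001
changed px 3556 46.09243055555555
t 13.025 pos [ 0.6356 -0.068   0.0369] ft [ 4.75  5.38 -0.12] axial -7.16 grip 0.0217
```

Emit:
{"method": "move_arm", "body": {"motion": "1 0 0 0 0 0 0;1 0 0 0 0 0 0;1 0 0 0 0 0 0;1 0 0 0 0 0 0;1 0 0 0 0 0 0;1 0 0 0 0 0 0"}}

```text
t: 13.78
position: [0.6356, -0.068, 0.0368]
tcp_rot: [-2.901, -1.202, -0.009]
ft_force: [4.6, 4.9, -1.0]
grip_width: 0.0221
finger_force: 35.0
```

```bash
python3 lid.py; python3 st.py 0.03; python3 -c "
import cv2
a=cv2.imread('pics/topl.png')[140:290,180:380];cv2.imwrite('pics/l4.png',cv2.resize(a,None,fx=3,fy=3))"
```

```text
changed px 4499 54.992777777777775
t 13.825 pos [ 0.6357 -0.068   0.0368] ft [3.82 5.13 0.47] axial -6.33 grip 0.0221
tip: depth 0.0318 lat 0.0003 z 0.0551 vel 0.001
0.03 (array([1.028, 0.002, 0.02 ]), array([ 0.015, -0.061,  0.024]))
```

View pics/l4.png

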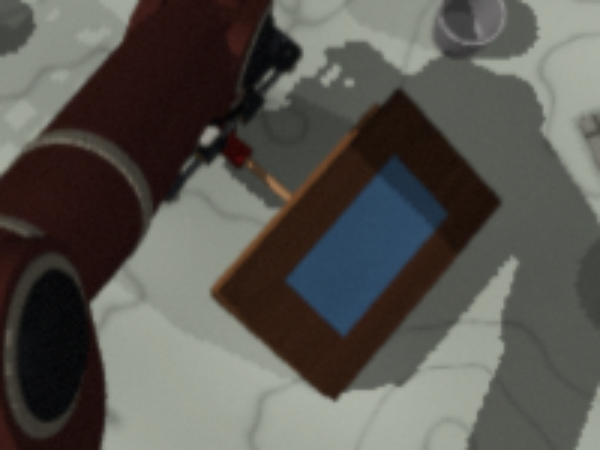

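The lid is rising: a strip of the wall's top edge now shows from (220,290) to (380,105). I'll hold a little longer, then draw straight out.

Emit:
{"method": "move_arm", "body": {"motion": "1 0 0 0 0 0 0;1 0 0 0 0 0 0;1 0 0 0 0 0 0;1 0 0 0 0 0 0;1 0.25 0 0 0 0 0;1 0.5 0 0 0 0 0;1 0.8 0 0 0 0 0;1 1.1 0 0 0 0 0;1 1.1 0 0 0 0 0;1 1.1 0 0 0 0 0"}}

```text
t: 15.08
position: [0.6786, -0.0259, 0.0357]
tcp_rot: [2.903, 1.198, -0.005]
ft_force: [-0.4, -1.4, -1.1]
grip_width: 0.022
finger_force: 35.0
```

```bash
python3 lid.py; python3 st.py 0.03
python3 - <<'E'
from h import *
from workcell import manip
s=manip.observe();Rm=R.from_rotvec(s["tcp_rot"]).as_matrix();p=s["position"];z=np.load("grasp.npz")
g=z["p"].copy();g[2]+=.075;print(move(p,Rm,g,z["R"]))
E
```

```text
changed px 3737 36.54541666666667
t 15.125 pos [ 0.6786 -0.0261  0.0359] ft [ 0.18  0.04 -1.3 ] axial -0.15 grip 0.0218
tip: depth -0.0284 lat 0.0004 z 0.0553 vel 0.005
0.03 (array([ 0.028, -0.011, -0.002]), array([-0.001,  0.034, -0.019]))
(array([ 1.565, -5.446, -1.256]), array([-0.024,  0.016, -1.508]))
```

Emit:
{"method": "move_arm", "body": {"motion": "1 0.4 0 -0.6 0 0 0;1 0.8 0 -1.26 0 0 0;1 0.8 0 -1.26 0 0 0;1 1.1 -1.8 -1.26 0 0 -0.5;1 1.3 -3.6 -1.26 0 0 -1;1 1.56 -5.45 -1.26 -0.02 0.02 -1.5;1 1.56 -5.45 -1.26 -0.02 0.02 -1.5;1 1.56 -5.45 -1.26 -0.02 0.02 -1.5;1 1.56 -5.45 -1.26 -0.02 0.02 -1.5;1 1.56 -5.45 -1.26 -0.02 0.02 -1.5"}}

```text
t: 16.38
position: [0.5139, 0.2729, 0.1109]
tcp_rot: [2.816, 1.388, -0.001]
ft_force: [0.7, -1.1, -0.8]
grip_width: 0.0219
finger_force: 35.0
```

```bash
cat > back.py <<'E'
from h import *
import sys
from workcell import manip
s=manip.observe();Rm=R.from_rotvec(s["tcp_rot"]).as_matrix();p=s["position"];z=np.load("grasp.npz")
print(s["t"],p,s["ft_force"].round(2),s["grip_width"])
for dz in map(float,sys.argv[1:]):
    g=z["p"].copy();g[2]+=dz;print(dz,move(p,Rm,g,z["R"]))
E
python3 back.py .03
python3 - <<'E'
from h import *
shot("wrist","wr4")
E
```

```text
16.375 [0.51385919 0.27288446 0.11092626] [ 0.73 -1.07 -0.76] 0.021878230869965355
0.03 (array([0.002, 0.025, 0.749]), array([-0.005, -0.005,  0.027]))
```

View pics/wr4.png

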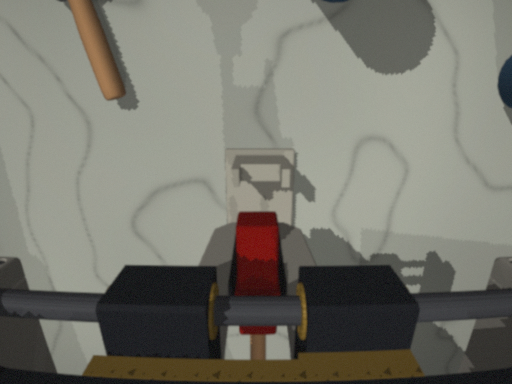

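The stick is firmly in the gripper, with the handle at (258,270), and the rest's rear notch at (262,175) is in line beneath it. I'll lower to the original axis.

```bash
python3 - <<'E'
from h import *
z=np.load("grasp.npz");p=z["p"].copy();d=np.array([-.6126,-.7904]);O=np.array([.50833,.26107]);n=np.array([-d[1],d[0]])
p[:2]-=n*((p[:2]-O)@n);print(p,(O-p[:2])@d);np.savez("grasp.npz",p=p,R=frame(d))
E
python3 back.py .03 .001
```

```text
[0.51617455 0.27119131 0.03601289] 0.012805455635950138
16.425 [0.51550824 0.27099309 0.11132179] [ 0.85  0.01 -0.06] 0.021756272588831015
0.03 (array([0.01 , 0.004, 0.755]), array([0.036, 0.009, 0.014]))
0.001 (array([0.01 , 0.003, 1.238]), array([0.036, 0.009, 0.014]))
```

Emit:
{"method": "move_arm", "body": {"motion": "1 0.01 0 0.4 0.03 0 0;1 0.01 0 0.75 0.03 0 0;1 0.01 0 0.75 0.03 0 0;1 0.01 0 0.75 0.03 0 0"}}

```text
t: 16.92
position: [0.5172, 0.2718, 0.0673]
tcp_rot: [2.821, 1.383, 0.003]
ft_force: [-0.6, 0.0, -0.6]
grip_width: 0.0216
finger_force: 35.0
```

```bash
python3 back.py .015 0
```

```text
16.925 [0.51724944 0.2718489  0.06730993] [-0.56  0.01 -0.59] 0.02158101375785267
0.015 (array([-0.02 , -0.008,  0.272]), array([ 0.01 , -0.017, -0.   ]))
0.0 (array([-0.02 , -0.008,  0.522]), array([ 0.01 , -0.017, -0.   ]))
```

Emit:
{"method": "move_arm", "body": {"motion": "1 -0.02 0 0.2 0 -0.02 0;1 -0.02 0 0.4 0 -0.02 0;1 -0.02 0 0.48 0 -0.02 0;1 -0.02 0 0.51 0 -0.02 0;1 -0.02 0 0.51 0 -0.02 0;1 -0.02 0 0.51 0 -0.02 0"}}

```text
t: 17.68
position: [0.5152, 0.2729, 0.0362]
tcp_rot: [-2.818, -1.387, 0.0]
ft_force: [0.4, -0.2, -0.1]
grip_width: 0.0222
finger_force: 35.0
```

```bash
python3 back.py 0
```

```text
17.675 [0.51520298 0.27294748 0.03620678] [ 0.4  -0.16 -0.09] 0.022206670836296943
0.0 (array([-0.013,  0.031,  0.003]), array([-0.005,  0.001,  0.036]))
```

Emit:
{"method": "move_arm", "body": {"motion": "1 -0.01 0.03 0 0 0 0.03;1 -0.01 0.03 0 0 0 0.03;1 -0.01 0.03 0 0 0 0.03"}}

```text
t: 18.05
position: [0.5161, 0.2711, 0.0361]
tcp_rot: [-2.82, -1.383, 0.002]
ft_force: [-0.1, 0.1, -0.2]
grip_width: 0.0218
finger_force: 35.0
```

```bash
python3 back.py 0
```

```text
18.05 [0.51606087 0.27112138 0.0360697 ] [-0.06  0.15 -0.22] 0.02177686902713327
0.0 (array([0.002, 0.001, 0.001]), array([-0.008,  0.009,  0.004]))
```

Open, wait, then rise.

Emit:
{"method": "move_arm", "body": {"motion": "0.5 0 0 0 0 0 0;0.5 0 0 0 0 0 0;0.3 0 0 0 0 0 0;0 0 0 0 0 0 0;0 0 0 0 0 0 0;0 0 0 0 0 0 0;0 0 0 0 0 0 0;0 0 0 0 0 0 0"}}

```text
t: 19.05
position: [0.516, 0.2712, 0.0361]
tcp_rot: [-2.82, -1.383, 0.002]
ft_force: [0.6, 0.4, 0.4]
grip_width: 0.092
finger_force: 0.0
```

Emit:
{"method": "move_arm", "body": {"motion": "0 0 0 -0.5 0 0 0;0 0 0 -1.2 0 0 0;0 0 0 -1.9 0 0 0;0 0 0 -2.2 0 0 0;0 0 0 -2.2 0 0 0;0 0 0 -2.2 0 0 0;0 0 0 -2.2 0 0 0"}}

```text
t: 19.92
position: [0.5153, 0.271, 0.1667]
tcp_rot: [-2.82, -1.383, 0.006]
ft_force: [-0.2, -0.1, -0.1]
grip_width: 0.0929
finger_force: 0.0
```

```bash
python3 - <<'E'
from h import *
a=shot("wrist","wr5")["img"];b=shot("side","sd5")["img"];c=shot("top","tp5")["img"]
v=np.vstack([a[120:320,130:390],b[90:290,60:320]]);v=np.hstack([v,np.vstack([c[130:330,90:350],c[0:200,0:260]])])
cv2.imwrite("pics/fin.png",cv2.resize(v[:,:,::-1],(780,600)))
E
python3 back.py 0
```

```text
20.075 [0.51576584 0.2710275  0.16724208] [ 0.48  0.59 -0.78] 0.09281785504871591
0.0 (array([0.011, 0.007, 2.187]), array([-0.016,  0.026,  0.002]))
```

View pics/fin.png

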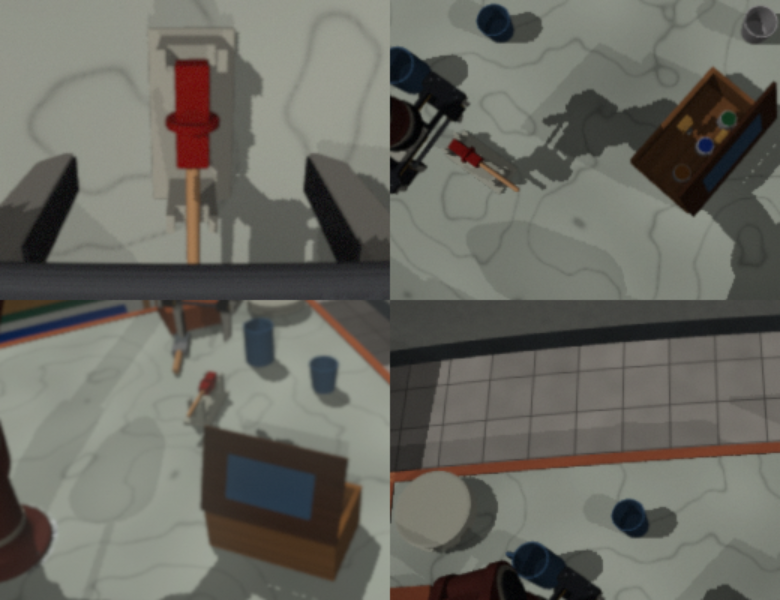

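The wrist view shows the stick lying in both notches of its rest, with the handle at (193,115). The top and side views show the lid standing open, and the cups and jug in place. I'm handing in.

```bash
python3 -c "
from workcell import manip
print(manip.hand_in())"
```

```text
the job is handed in; nothing more can be done
None
```

The chest lid is open and the stick is back on its rest in its original place; the cups, jug and dish were not touched, the axial push read about 7 N, and I handed the job in at about 20 s.

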